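# Put the rings away, shut the drawer and hold the case lid at its balance

## Robot

A 6-joint arm with a two-finger parallel gripper is mounted at the origin on a cart in front of the work surface, level with it; the furniture and walls round the work are solid. World frame = base frame: x ahead of the robot, y to its left, z up, the work surface at z = 0. Lengths are in m, angles in rad, forces in N, time in s.
With the tool pointing down it reaches from about 0.3 to 0.75 m from the base axis. Payload 8.5 kg.
Tool frame: the origin (TCP) lies on the mounting face of the last link; the fingertips stand 166 mm ahead of it and the grasp point (between the pads) lies 147 mm ahead of it; z points along the fingers, y is the line along which they close (so a half turn about z gives the same grasp; the last joint's range is limited). The gripper opens to 88 mm and grips with 3 to 60 N. Pads are 18 mm wide; open, the fingers measure 123 mm over their backs; the gripper's body (75 mm by 187 mm) begins 45 mm behind the grasp point.
Start: joints at [1.092, 0.381, 1.297, -0, 1.464, -0.215], TCP at [0.143, 0.531, 0.405] pointing down, gripper open.
Joint ranges: [-3.11, 3.11], [-0.89, 2.33], [0.22, 2.48], [-1.42, 4.56], [0.17, 2.85], [-2.88, 2.88]. Speed limits (rad/s): [2.39, 2.39, 3.14, 3.14, 3.14, 3.14].

## Interface

Orientations are given as a unit quaternion [w, x, y, z].
In Python, from plant import read_state, viewer, job gives the robot as it stands. The module is installed in compiled form; this text tells all that it offers.
- The arm moves only by the tool step_arm, never from a script. Its argument "motion" is one flat list of numbers, 7 for each row, row after row: the closure, from 0 (fully open) to 1 (shut), then the shift along the world's x, y, z in mm, then the turn, a rotation vector about the world's x, y, z in rad. A call has 1 to 20 rows; each row shifts and turns the commanded pose from where the row before left it; what a row does not reach is not made up. A row lasts 1/8 s, in which the tool goes at most 62.5 mm and 10.7 degrees, less where a joint would pass 70% of its speed; a pose out of reach is approached as far as the arm can. A call is refused whole if a number of a shift passes 62.5 or a number of a turn 0.188, either way. A call with a gripper value outside its range is refused whole. The fingers move at their own pace and stop on an object; "squeeze" is the grip in N (left out, the last holds). Time passes only in rows, so rows that do not move let the fingers close. It gives the time, the measured TCP pose, the force, the opening and the grip force at its end, in the units of the state.
- read_state(): the state, without advancing time (a new reading comes with each control period).
- viewer.grab_frame(name): name is "side" or "top"; returns the picture (420x560x3 uint8, red, green, blue); there is no depth.
- viewer.camera_params(name): a dict with "vertical_fov" (degrees; the focal length in pixels is half the picture's height over the tangent of half this angle, whatever the lens; pixels are square), "cx", "cy" (the principal point, pixels), "rvec" (rotation vector, rad) and "tvec" (3), from world to camera coordinates, as OpenCV has them. Camera axes: x right, y down, z forward; pixel columns grow to the right and rows downward; lengths in m; the calibration is good to about 2 mm. A picture is of the moment at which its call begins. camera_params takes no time and is no camera call.
- job.close_job(): hands the job in; it is judged then, once.
The state is a dict: "t": time; "qpos": joint angles; "dq": joint speeds; "effort": joint torques, N m; "ee_pos": TCP position; "tool_rot": TCP orientation; "contact_force": force on the tool from outside, world axes, zero at the start; "torque": the same for the moment, N m; "finger_gap": finger opening in m; "grasp_force": force on a finger pad.
Only numpy, scipy, OpenCV 4.12 (cv2) and the standard library are available. Lean on these libraries where they do the work, as an engineer would, in place of code of your own. Each camera call takes 0.05 s, during which the arm holds its last target. There are 200 camera calls.

## Task

I am about to screw the brass stay onto the lid of the glazed sample case: put the stack of silver rings into the open drawer, push the drawer fully home, then raise the lid to the point where it balances, a little short of upright, so that it would fall neither shut nor open. Keep hold of the lid and finish while holding it still there; never let it fall over backwards, and leave the brass stay and the screwdriver lying where they are.

Things in the scene. Friction and masses are not known exactly. Their poses are not given: they have to be found in the camera images.
- case: dark wooden sample case standing fixed on the bench, 150 deep x 160 wide x 50 mm high without its lid (82 mm with the lid shut). Origin: centre of its underside. Its front, with the drawer and the pulls, looks along its own -x; +y runs along the width, z up; the lid turns at the top of its back (+x) edge.
- drawer (a joint): travel of the shallow drawer at the bottom front of the case, in m: 0 = fully home (front flush with the case), grows as it comes out along the case's -x, stop at 0.105. It slides with about 1 N of friction and stays where it is left.
- drawer_floor (a point): middle of the drawer's inner floor, in its length and width; axes as the case's. The inside is 118 mm long (x, +-59) x 126 mm wide (y, +-63) x 20 mm deep, walls 5 mm; only the part standing out of the case front is open from above, and the front 65 mm of the floor (x below +5 mm) is free, while three flat stones are fixed in the rear.
- drawer_front (a point): point on the drawer's front face, in the middle of its width, 24 mm above the bench; the front is 140 mm wide, 10 mm thick, 6 to 36 mm above the bench. Two brass knobs, 14 mm across, stand 26 mm out from it at this height, 45 mm to either side (case's y). The drawer runs true wherever pushed; the lid's barrel pull stands 32 mm out above the middle, so upright fingers can press it home only at the knobs.
- lid_angle (a joint): opening angle of the lid, in rad: 0 = shut, grows as its front edge rises, stop at 1.75 (leaning back). The hinge is almost without friction, so the lid falls of itself. Because the lid is deep, its weight stands over the hinge, and it balances, at 1.32 rad (76 degrees, 14 short of upright); below that it falls shut, above it falls back.
- lid: the lid: dark wooden frame, 150 x 160 mm and 32 mm deep, with a glass pane near its top, about 0.35 kg; hinged along its lower back edge. Origin: middle of the hinge line; when shut its axes are the case's (it reaches from the origin 150 mm along -x, 32 mm up); it turns about its y.
- lid_hinge (a point): middle of the hinge line, 50.5 mm above the bench, at the back edge of the case; its y axis is the hinge axis.
- lid_pull (a point): centre of the brass barrel pull in the middle of the lid's front edge: a short bar 16 mm in diameter and 22 mm long, lying along the case's y, with flat ends, on an 8 mm stem; its centre is 24 mm out from the lid's front face, 16 mm above the lid's lower edge (66.5 mm above the bench when shut), 175 mm from the hinge line. Pinched by its two ends it turns between the fingers as the lid swings.
- rings_center (a point): centre of a small stack of silver rings, 23 mm across and 9 mm high, about 20 g, lying flat on the bench (this point is 4.5 mm above what it lies on).
- lid_stay: flat brass lid stay, about 105 x 14 x 5 mm, lying on the bench; origin at the middle of its underside. To be left alone.
- screwdriver: small screwdriver with a red handle, 150 mm long, lying on the bench; origin at the middle of its underside. To be left alone.

How it is judged:
On the way, in this order (a step that is already met when the one before it is completed fails the run):
1. the rings lie in the drawer, let go (x of rings_center in the frame of drawer_floor between -0.062 and 0.062 m and y of rings_center in the frame of drawer_floor between -0.065 and 0.065 m and z of rings_center in the frame of drawer_floor between -0.003 and 0.014 m and contact force between the fingers and rings below 0.1 N), for 0.2 s.
2. the drawer is fully home with the rings in it and the lid still down (value of joint drawer below 0.005 m and value of joint lid_angle below 0.15 rad and x of rings_center in the frame of drawer_floor between -0.062 and 0.062 m and y of rings_center in the frame of drawer_floor between -0.065 and 0.065 m and z of rings_center in the frame of drawer_floor between -0.003 and 0.014 m), for 0.2 s.
At the end, for the whole second after the job is handed in: The fingers hold the lid still at its balance, between 1.19 and 1.45 rad open (balance 1.32, within 0.13 either way); the drawer is home within 5 mm and the rings lie in it (value of joint lid_angle between 1.19 and 1.45 rad and velocity of joint lid_angle between -0.08 and 0.08 rad/s and contact force between the fingers and lid above 0.3 N and value of joint drawer below 0.005 m and x of rings_center in the frame of drawer_floor between -0.062 and 0.062 m and y of rings_center in the frame of drawer_floor between -0.065 and 0.065 m and z of rings_center in the frame of drawer_floor between -0.003 and 0.014 m); the arm keeps its last pose, push and grip.
It fails at once if the lid falls over backwards (more than 1.6 rad) (value of joint lid_angle above 1.6 rad).
It fails at once if the brass stay or the screwdriver is moved by more than 25 mm (distance of any of lid_stay, screwdriver from where it was at the start of the episode above 0.025 m).
It also fails if it takes over 58 s, if anything falls off the work surface, if the arm or the gripper's body presses on something with over 40 N, if the wrist force passes 120 N, or if a joint passes its speed limit or range.

## Working session

There is one attempt and no reset: what is moved stays moved. The work goes in short steps, Python scripts to look and compute and a tool call to move; the robot and the scene stay as the last step left them, time stands still between calls to the robot, and variables do not carry over. Pictures are saved under pics/ and viewed, at most 11 in all, crops included, and the job is handed in when it is done.

Besides the shell and the picture viewer there is one more tool, called after "Call:" by a JSON object that holds its "name" and its "arguments", one argument or row to a line. step_arm: Moves the arm, as the interface text tells. Its arguments: {"type":"object","properties":{"motion":{"type":"array","items":{"type":"number"}},"squeeze":{"type":"number"}},"required":["motion"]}

```bash
mkdir -p pics
python3 - <<'E'
from plant import read_state, viewer
import cv2
for n in("side","top"):
    cv2.imwrite(f"pics/{n}0.png",viewer.grab_frame(n)[:,:,::-1]); print(n,viewer.camera_params(n))
s=read_state();print(s)
E
```

```text
side {'vertical_fov': 46.46901308147701, 'cx': 278.98235360272776, 'cy': 209.71452586679396, 'rvec': array([ 0.1833981 , -2.53207081,  1.71770199]), 'tvec': array([0.56463712, 0.16573444, 0.6342529 ])}
top {'vertical_fov': 55.98503078275988, 'cx': 277.7688215857183, 'cy': 206.6404813596032, 'rvec': array([ 2.10679935, -2.15420883,  0.16097491]), 'tvec': array([-0.16169823,  0.56868786,  0.82641584])}
{'t': 0.1, 'qpos': array([ 1.09170036e+00,  3.81129019e-01,  1.29812544e+00,  3.05832528e-07,
        1.46361478e+00, -2.15296345e-01]), 'dq': array([-0.00136122, -0.00183455, -0.00228853, -0.00051766,  0.000989  ,
       -0.00092717]), 'effort': array([ 3.52565177e-03, -4.38650966e+01, -2.24912167e+01,  7.14759948e-02,
        3.42295901e-02, -9.67881033e-05]), 'ee_pos': array([0.14339664, 0.5309416 , 0.40421925]), 'tool_rot': array([-2.17330236e-04,  1.31517679e-01,  9.91313620e-01, -6.00154715e-04]), 'contact_force': array([-0.26157966,  0.14217018,  0.25762331]), 'torque': array([-0.00706758, -0.02364083,  0.00304369]), 'grasp_force': 0.0, 'finger_gap': 0.08829044979799543}
```

View pics/side0.png

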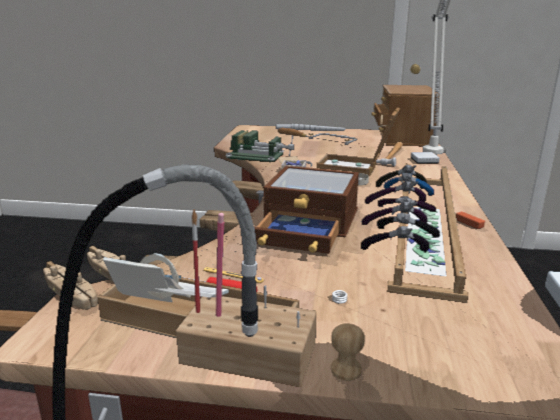

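View pics/top0.png

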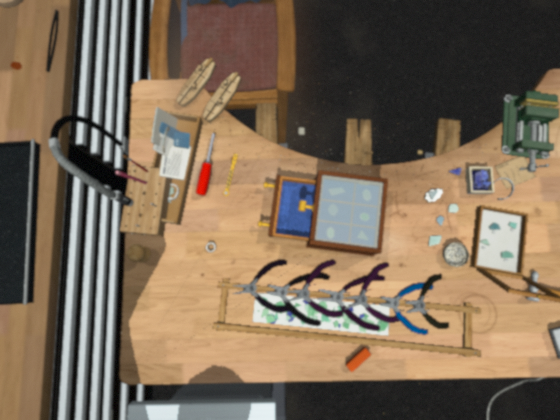

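The side view shows the case at about (312,205), with the drawer open toward the camera and the rings at (340,296). In the top view the rings are at (210,246), the case lid at about (348,213), the knobs at (268,185) and (263,223), the pull at (305,206), the screwdriver at (206,165) and the stay (yellow) at (231,172).

```bash
cat > h.py <<'E'
import numpy as np, cv2
from plant import read_state, viewer
def cam(n):
    p=viewer.camera_params(n); f=210/np.tan(np.radians(p['vertical_fov']/2))
    K=np.array([[f,0,p['cx']],[0,f,p['cy']],[0,0,1]]); R=cv2.Rodrigues(p['rvec'])[0]
    return K,R,p['tvec']
def ray(n,uv):
    K,R,t=cam(n); d=R.T@np.linalg.solve(K,[*uv,1]); return -R.T@t,d/np.linalg.norm(d)
def onz(n,uv,z):
    o,d=ray(n,uv); return o+d*(z-o[2])/d[2]
def tri(a,b):
    o1,d1=ray("side",a);o2,d2=ray("top",b)
    s=np.linalg.lstsq(np.c_[d1,-d2],o2-o1,rcond=None)[0]
    p,q=o1+s[0]*d1,o2+s[1]*d2; return (p+q)/2,np.linalg.norm(p-q)
def proj(n,P):
    K,R,t=cam(n); c=K@(R@np.asarray(P)+t); return c[:2]/c[2]
def mask(n,img,lo,hi,box):
    x0,y0,x1,y1=box; m=cv2.inRange(cv2.cvtColor(img[y0:y1,x0:x1],cv2.COLOR_RGB2HSV),lo,hi)
    k,_,st,c=cv2.connectedComponentsWithStats(m)
    return [(st[i,4],(c[i]+[x0,y0]).round(1)) for i in range(1,k) if st[i,4]>5]
E
python3 - <<'E'
from h import *
S=cv2.imread('pics/side0.png')[:,:,::-1];T=cv2.imread('pics/top0.png')[:,:,::-1]
np.set_printoptions(precision=4,suppress=True)
print("cams",ray("side",(280,210)),ray("top",(280,210)))
print("rings",tri((340,296),(210,246)),onz("top",(210,246),.005))
print("brass top",mask("top",T,(15,130,120),(32,255,255),(225,140,330,240)))
print("brass side",mask("side",S,(15,130,120),(32,255,255),(200,180,350,300)))
for z,u in((.082,(318,172)),(.082,(387,180)),(.082,(381,254)),(.082,(309,245))): print(onz("top",u,z))
a=cv2.resize(S[170:310,230:370],None,fx=4,fy=4,interpolation=2); 
b=cv2.resize(T[130:270,185:395],None,fx=3.8,fy=3.8,interpolation=2)
cv2.imwrite('pics/sc.png',a[:,:,::-1]);cv2.imwrite('pics/tc.png',b[:,:,::-1])
E
```

```text
cams (array([0.4858, 0.6027, 0.3864]), array([ 0.1279, -0.92  , -0.3705])) (array([ 0.4232, -0.1835,  0.9054]), array([ 0.1541,  0.0051, -0.988 ]))
rings (array([ 0.4838, -0.018 ,  0.0072]), np.float64(0.0008171167684389772)) [ 0.4844 -0.0176  0.005 ]
brass top [(np.int32(172), array([231.1, 171.6])), (np.int32(122), array([295.8, 179.1])), (np.int32(58), array([268.7, 185.1])), (np.int32(160), array([282.6, 223.6])), (np.int32(85), array([304.8, 206. ])), (np.int32(64), array([263.4, 223.9]))]
brass side [(np.int32(8), array([303. , 197.4])), (np.int32(9), array([265.8, 236. ])), (np.int32(6), array([315. , 247.5])), (np.int32(9), array([209. , 270.4]))]
[ 0.632  -0.2624  0.082 ]
[ 0.6109 -0.4083  0.082 ]
[ 0.4549 -0.3856  0.082 ]
[ 0.4767 -0.2379  0.082 ]
```

View pics/sc.png

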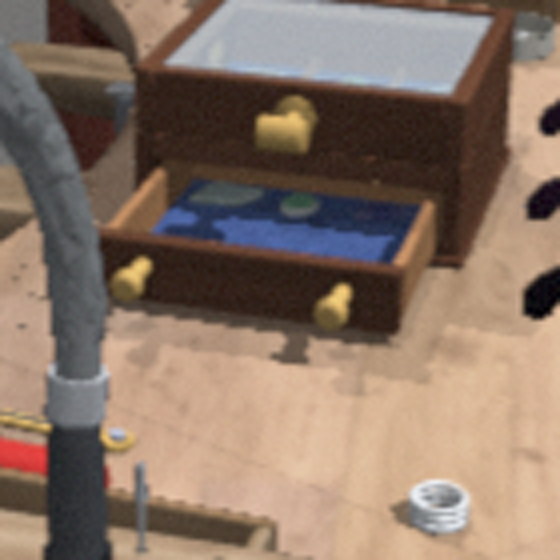

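View pics/tc.png

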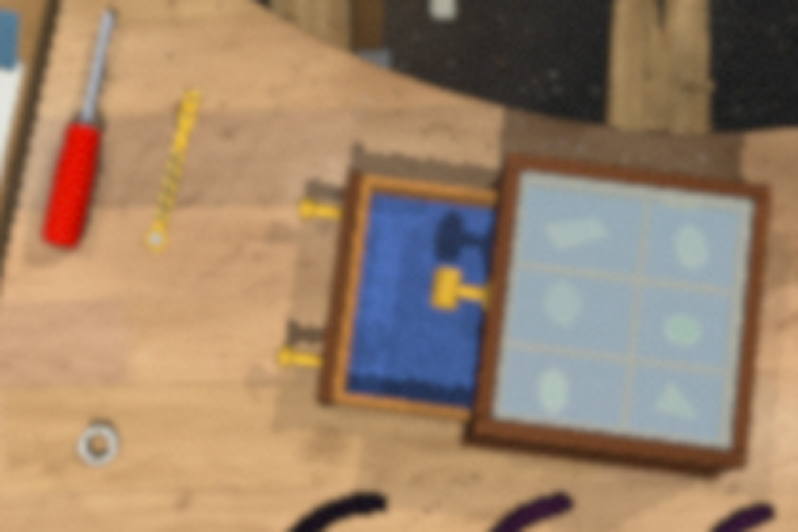

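The crops show the pull barrel at side (301,202) / top (302.6,205.8), and the knob ends at side (262,240),(313,247) / top (267,185),(261,223.5). The drawer is open and the rings are clear.

Run:
```python
from h import *
np.set_printoptions(precision=4,suppress=True)
S=cv2.imread('pics/side0.png')[:,:,::-1];T=cv2.imread('pics/top0.png')[:,:,::-1]
sc=lambda u,v:(230+u/4,170+v/4); tc=lambda u,v:(185+u/3.8,130+v/3.8)
for n,a,b in(("rings",sc(438,507),tc(98,443)),("pull",sc(283,130),tc(447,288)),("knobL",sc(130,282),tc(307,208)),("knobR",sc(331,310),tc(285,357)),
 ("lidA",sc(142,70),tc(512,158)),("lidD",sc(465,98),tc(478,432)),("drawer corner near",sc(390,265),tc(322,400)),("drawer corner far",sc(104,228),tc(352,175))): print(n,*tri(a,b))
print("cornersz.082",[onz("top",tc(*u),.082)[:2] for u in((512,156),(770,186),(744,466),(472,430))])
print("drawer z.036",[onz("top",tc(*u),.036)[:2] for u in((352,172),(320,402))])
r=mask("side",S,(0,0,190),(180,45,255),(325,280,355,310));print(r); r2=mask("top",T,(0,0,170),(180,60,255),(200,236,220,256));print(r2)
# obstacles: rack bow tops
for a,b in(((408,168),(440,280)),((405,237),(262,270))): print("bow?",tri(a,b))
```

```text
rings [ 0.4835 -0.0194  0.005 ] 0.0010376742467444456
pull [ 0.5624 -0.2279  0.0688] 0.001461894999425795
knobL [ 0.6198 -0.1478  0.0258] 0.0008696429282233083
knobR [ 0.5312 -0.1334  0.0257] 0.0028046770992677743
lidA [ 0.6339 -0.2662  0.0808] 0.0015274607188994103
lidD [ 0.4805 -0.2416  0.0839] 0.002691814075342057
drawer corner near [ 0.5062 -0.1552  0.0378] 0.006845070967132633
drawer corner far [ 0.6363 -0.1754  0.0381] 0.0006121784182860073
cornersz.082 [array([ 0.634 , -0.2662]), array([ 0.6131, -0.4098]), array([ 0.4577, -0.3854]), array([ 0.4805, -0.2384])]
drawer z.036 [array([ 0.6383, -0.1754]), array([ 0.5018, -0.154 ])]
[(np.int32(81), array([340.3, 295.5]))]
[(np.int32(44), array([210.6, 246.7]))]
bow? (array([ 0.3719, -0.5054,  0.0634]), np.float64(0.05505201500675447))
bow? (array([ 0.4064, -0.1352,  0.0559]), np.float64(0.04285978734808987))
```

Run:
```python
from h import *
np.set_printoptions(precision=4,suppress=True)
for n,a,b in(("tray",(297,303),(181,222)),("block",(316,310),(159,232)),("pencil",(220,215),(110,170)),("lamp joint",(153,179),(56,145)),("lamp base",(250,325),(125,197)),("pestle",(348,335),(136,253)),("bow1 tip",(365,245),(283,263)),("bow near end",(425,240),(318,322)),("screw tip rack front",(403,280),(220,327)))  : print(n,*tri(a,b))
for z in(.05,.15,.3): print(z,onz("top",(56,145),z),onz("top",(125,197),z))
```

```text
tray [0.5389 0.0436 0.0287] 0.0020737001915878068
block [0.5132 0.0863 0.0484] 0.0022760686093264365
pencil [0.6164 0.1369 0.1897] 0.003491464387168685
lamp joint [0.652  0.2087 0.2495] 0.005573902918095151
lamp base [0.5854 0.1556 0.0681] 0.009295754448595123
pestle [0.4711 0.1344 0.0502] 0.0027736892037541483
bow1 tip [ 0.4434 -0.183   0.0131] 0.002319270804719032
bow near end [ 0.3209 -0.2589 -0.004 ] 0.019583883057979742
screw tip rack front [ 0.351  -0.0482  0.0286] 0.08375941891794579
0.05 [0.7178 0.3262 0.05  ] [0.5937 0.1636 0.05  ]
0.15 [0.6834 0.2666 0.15  ] [0.5738 0.123  0.15  ]
0.3 [0.6317 0.1772 0.3   ] [0.5439 0.0622 0.3   ]
```

Call:
{"name": "step_arm", "arguments": {
  "motion": [0.45,28.4,-45.8,0,0,0,-0.1218,0.45,28.4,-45.8,0,0,0,-0.1218,0.45,28.4,-45.8,0,0,0,-0.1218,0.45,28.4,-45.8,0,0,0,-0.1218,0.45,28.4,-45.8,0,0,0,-0.1218,0.45,28.4,-45.8,0,0,0,-0.1218,0.45,28.4,-45.8,0,0,0,-0.1218,0.45,28.4,-45.8,0,0,0,-0.1218,0.45,28.4,-45.8,0,0,0,-0.1218,0.45,28.4,-45.8,0,0,0,-0.1218,0.45,28.4,-45.8,-30,0,0,-0.1218,0.45,28.4,-45.8,-60,0,0,-0.1218,0.45,0,0,-60,0,0,0,0.45,0,0,0,0,0,0,0.45,0,0,0,0,0,0]
}}

```text
t: 1.98
ee_pos: [0.4782, -0.0081, 0.27]
tool_rot: [0.001, 0.759, 0.651, 0.001]
contact_force: [0.4, 0.5, -0.3]
finger_gap: 0.0483
grasp_force: 0.0
```

Run:
```python
from h import *
cv2.imwrite("pics/s1.png",viewer.grab_frame("side")[:,:,::-1])
s=read_state();print(s['t'],s['ee_pos'],s['tool_rot'],s['finger_gap'],s['contact_force'])
from scipy.spatial.transform import Rotation as R
q=s['tool_rot'];print(R.from_quat(q[[1,2,3,0]]).as_matrix())
```

```text
2.025 [ 0.47820096 -0.00801403  0.2704647 ] [0.00149369 0.7593237  0.65071052 0.0010513 ] 0.04843559846025391 [1.14578386 0.2085846  0.309454  ]
[[ 1.53149425e-01  9.88196700e-01  3.54047500e-03]
 [ 9.88202982e-01 -1.53147173e-01 -9.00195024e-04]
 [-3.47356015e-04  3.63657230e-03 -9.99993327e-01]]
```

View pics/s1.png

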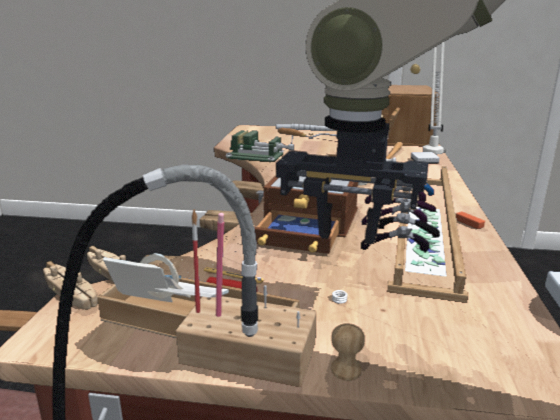

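The gripper sits above and behind the rings (340,296), with its fingers at (322,205) and (370,240). The path down is clear.

Call:
{"name": "step_arm", "arguments": {
  "motion": [0.45,5,-11,-30,0,0,0,0.45,0,0,-35,0,0,0,0.45,0,0,-20,0,0,0,0.45,0,0,0,0,0,0]
}}

```text
t: 2.52
ee_pos: [0.4832, -0.0191, 0.1842]
tool_rot: [0.0, 0.759, 0.651, 0.0]
contact_force: [0.2, 0.1, 1.0]
finger_gap: 0.0488
grasp_force: 0.0
```

Run:
```python
from h import *
S=viewer.grab_frame("side");T=viewer.grab_frame("top");s=read_state();print(s['ee_pos'],s['tool_rot'],s['contact_force'])
for n,p in(("side",[.4835,-.019,.0045]),("top",[.4835,-.019,.0045])): print(proj(n,p))
a=cv2.resize(S[200:320,270:410],None,fx=2.8,fy=2.8);b=cv2.resize(T[200:300,150:270],None,fx=3.36,fy=3.36)
cv2.imwrite("pics/n2.png",np.hstack([a[:336],b])[:,:,::-1])
```

```text
[ 0.48333699 -0.01920113  0.1850272 ] [0.00130638 0.75940961 0.65061095 0.00085108] [-0.11471938  0.49533758 -0.0133784 ]
[339.84801307 297.23408287]
[210.65006953 246.3773136 ]
```

View pics/n2.png

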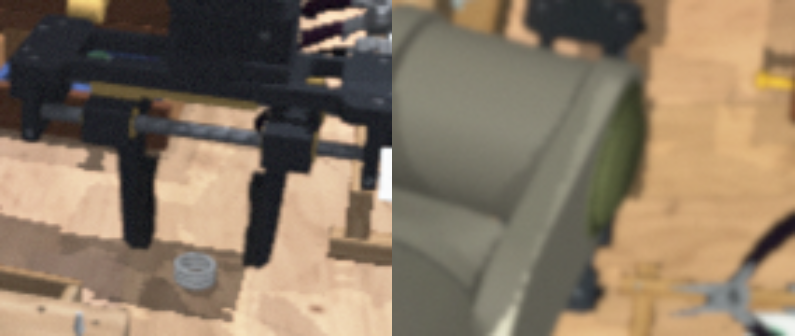

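The side crop shows the rings (195,270) centred between the fingertips (140,245) and (257,262). I'll lower, grip and lift.

Call:
{"name": "step_arm", "arguments": {
  "motion": [0.45,0,0,-15.5,0,0,0,0.45,0,0,0,0,0,0,1,0,0,0,0,0,0,1,0,0,0,0,0,0,1,0,0,0,0,0,0,1,0,0,0,0,0,0,1,0,0,30,0,0,0,1,0,0,50,0,0,0,1,0,0,0,0,0,0],
  "squeeze": 10
}}

```text
t: 3.75
ee_pos: [0.4832, -0.0194, 0.2504]
tool_rot: [0.003, 0.76, 0.65, 0.002]
contact_force: [0.2, -0.5, -0.0]
finger_gap: 0.02
grasp_force: 9.7
```

Call:
{"name": "step_arm", "arguments": {
  "motion": [1,21,-45,0,0,0,0,1,21,-45,0,0,0,0,1,21,-45,0,0,0,0,1,20,-45.6,0,0,0,0,1,0,0,0,0,0,0,1,0,0,0,0,0,0]
}}

```text
t: 4.5
ee_pos: [0.5654, -0.1993, 0.2465]
tool_rot: [-0.001, 0.76, 0.65, -0.0]
contact_force: [0.9, 0.0, -0.3]
finger_gap: 0.0203
grasp_force: 9.7
```

Run:
```python
from h import *
S=viewer.grab_frame("side");s=read_state();print(s['ee_pos'],s['tool_rot'],s['finger_gap'],s['grasp_force'])
cv2.imwrite("pics/n3.png",cv2.resize(S[120:270,220:400],None,fx=4,fy=4)[:,:,::-1])
```

```text
[ 0.56539647 -0.19887209  0.24694018] [-1.03343605e-03  7.59369027e-01  6.50659320e-01 -2.50143081e-04] 0.020372910494529113 9.736171028152967
```

View pics/n3.png

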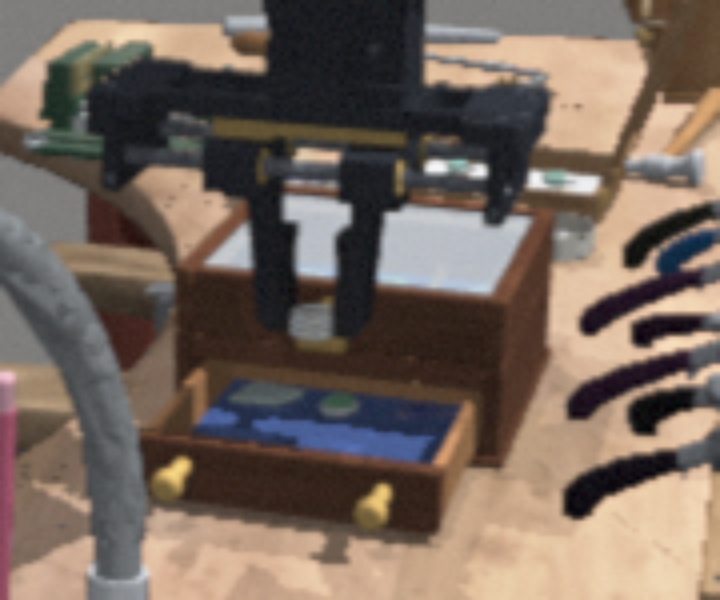

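The rings are held between the tips at (312,322), above the drawer and in front of the pull.

Call:
{"name": "step_arm", "arguments": {
  "motion": [1,0,0,-30,0,0,0,1,0,0,-27,0,0,0,1,0,0,0,0,0,0,0.5,0,0,0,0,0,0,0.5,0,0,0,0,0,0,0.5,0,0,0,0,0,0,0.5,0,0,45,0,0,0,0.5,0,15,30,0,0,0,0.5,0,0,0,0,0,0]
}}

```text
t: 5.68
ee_pos: [0.566, -0.1844, 0.2682]
tool_rot: [0.002, 0.759, 0.651, 0.001]
contact_force: [-0.4, -0.3, -0.5]
finger_gap: 0.0444
grasp_force: 0.0
```

Run:
```python
from h import *
S=viewer.grab_frame("side");s=read_state();print(s['t'],s['ee_pos'],s['finger_gap'],s['contact_force'])
cv2.imwrite("pics/n4.png",cv2.resize(S[170:270,240:380],None,fx=4,fy=4)[:,:,::-1])
```

```text
5.725 [ 0.56574554 -0.18472208  0.26645837] 0.044019371279253476 [ 0.08743833 -0.15641654 -0.41696162]
```

View pics/n4.png

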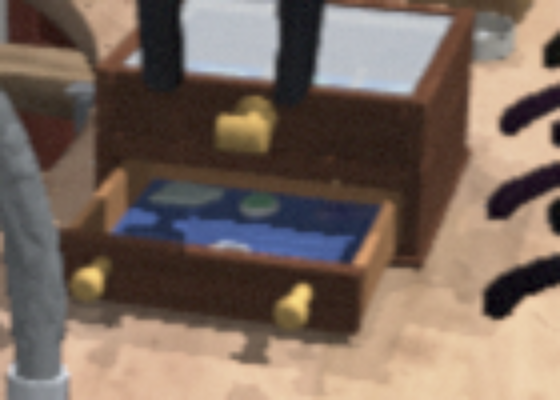

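The rings lie in the drawer at crop (230,247). Next I'll move in front of the knobs with the fingers about 72 mm apart.

Call:
{"name": "step_arm", "arguments": {
  "motion": [0.18,7,38,0,0,0,0,0.18,7,39,0,0,0,0,0.18,0,0,-40,0,0,0,0.18,0,0,-39,0,0,0,0.18,0,0,0,0,0,0,0.18,0,0,0,0,0,0]
}}

```text
t: 6.48
ee_pos: [0.5801, -0.1084, 0.1874]
tool_rot: [0.0, 0.76, 0.65, 0.0]
contact_force: [0.3, -0.3, -0.3]
finger_gap: 0.0719
grasp_force: 0.0
```

Call:
{"name": "step_arm", "arguments": {
  "motion": [0.18,-1.2,-8,0,0,0,0,0.18,-1.2,-8,0,0,0,0,0.18,-1.2,-8,0,0,0,0,0.18,-1.8,-12,0,0,0,0,0.18,-1.8,-12,0,0,0,0,0.18,-1.8,-12,0,0,0,0,0.18,-1.8,-12,0,0,0,0,0.18,-1.5,-10,0,0,0,0,0.18,-1.2,-8,0,0,0,0,0.18,-0.6,-4,0,0,0,0,0.18,0,0,0,0,0,0]
}}

```text
t: 7.85
ee_pos: [0.5657, -0.2022, 0.1867]
tool_rot: [0.0, 0.76, 0.65, -0.0]
contact_force: [-0.0, -0.2, 0.9]
finger_gap: 0.0719
grasp_force: 0.0
```

Call:
{"name": "step_arm", "arguments": {
  "motion": [0.18,-0.6,-4,0,0,0,0,0.18,-0.6,-4,0,0,0,0,0.18,-0.4,-3,0,0,0,0,0.18,0,0,0,0,0,0]
}}

```text
t: 8.35
ee_pos: [0.5641, -0.2133, 0.1868]
tool_rot: [0.0, 0.76, 0.65, -0.0]
contact_force: [-0.1, -0.4, -0.7]
finger_gap: 0.0725
grasp_force: 0.0
```

Run:
```python
from h import *
S=viewer.grab_frame("side");s=read_state();print(s['t'],s['ee_pos'],s['finger_gap'],s['contact_force'])
cv2.imwrite("pics/n5.png",cv2.resize(S[130:280,230:390],None,fx=4,fy=4)[:,:,::-1])
```

```text
8.4 [ 0.56413463 -0.2131372   0.1867858 ] 0.0721509432602295 [-0.20564489  0.23046036  0.71583059]
```

View pics/n5.png

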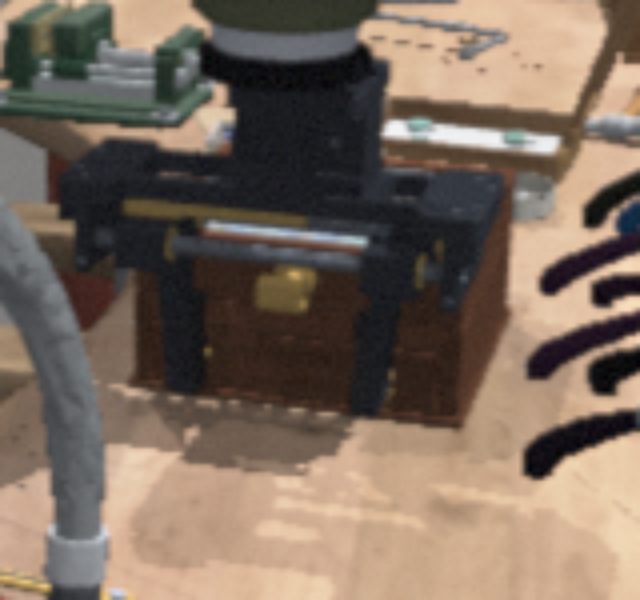

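The drawer is nearly home, with both fingers on the knobs at (185,370) and (370,395). I'll press on until the force rises.

Call:
{"name": "step_arm", "arguments": {
  "motion": [0.18,-0.3,-2,0,0,0,0,0.18,-0.3,-2,0,0,0,0,0.18,0,0,0,0,0,0]
}}

```text
t: 8.78
ee_pos: [0.5638, -0.2155, 0.1868]
tool_rot: [-0.001, 0.759, 0.651, 0.001]
contact_force: [2.8, 9.7, 1.7]
finger_gap: 0.0723
grasp_force: 5.4
```

Call:
{"name": "step_arm", "arguments": {
  "motion": [0.18,-0.3,-2,0,0,0,0,0.18,0,0,0,0,0,0]
}}

```text
t: 9.02
ee_pos: [0.5637, -0.2162, 0.1868]
tool_rot: [-0.002, 0.759, 0.651, 0.002]
contact_force: [5.8, 19.3, 4.5]
finger_gap: 0.0724
grasp_force: 9.8
```

Call:
{"name": "step_arm", "arguments": {
  "motion": [0.18,-0.3,-2,0,0,0,0,0.18,0,0,0,0,0,0]
}}

```text
t: 9.28
ee_pos: [0.5636, -0.2168, 0.1868]
tool_rot: [-0.003, 0.759, 0.651, 0.003]
contact_force: [7.3, 28.1, 6.6]
finger_gap: 0.0718
grasp_force: 14.2
```

Call:
{"name": "step_arm", "arguments": {
  "motion": [0.18,1,8,0,0,0,0,0.18,1.5,10,0,0,0,0,0.4,0,0,40,0,0,0,0.4,0,0,35,0,0,0,0.4,0,0,0,0,0,0,0.4,0,0,0,0,0,0]
}}

```text
t: 10.02
ee_pos: [0.5652, -0.2029, 0.2609]
tool_rot: [-0.001, 0.76, 0.65, -0.0]
contact_force: [-0.6, 0.8, -0.2]
finger_gap: 0.0523
grasp_force: 0.0
```

Run:
```python
from h import *
np.set_printoptions(precision=4,suppress=True)
S=viewer.grab_frame("side");s=read_state();print(s['t'],s['ee_pos'],s['finger_gap'],s['contact_force'])
for z in(.0665,): print([ (proj("side",[.562,-.228,z]),mask("side",S,(13,90,90),(32,255,255),(285,185,320,215)))])
cv2.imwrite("pics/n6.png",cv2.resize(S[150:250,240:380],None,fx=5,fy=5)[:,:,::-1])
C=np.array([.5465,-.3255,0]);ex=np.array([-.154,-.988,0]);ey=np.array([.988,-.154,0])
for y in(-.045,.045): print("knob home px",proj("side",C-ex*.101+ey*y+[0,0,.024]))
```

```text
10.075 [ 0.5652 -0.2029  0.2606] 0.05305599237019546 [ 0.6891 -0.7954 -0.2849]
[(array([301.35  , 203.7577]), [(np.int32(145), array([301.2, 200.8]))])]
knob home px [324.5628 228.5774]
knob home px [277.5085 222.7279]
```

View pics/n6.png

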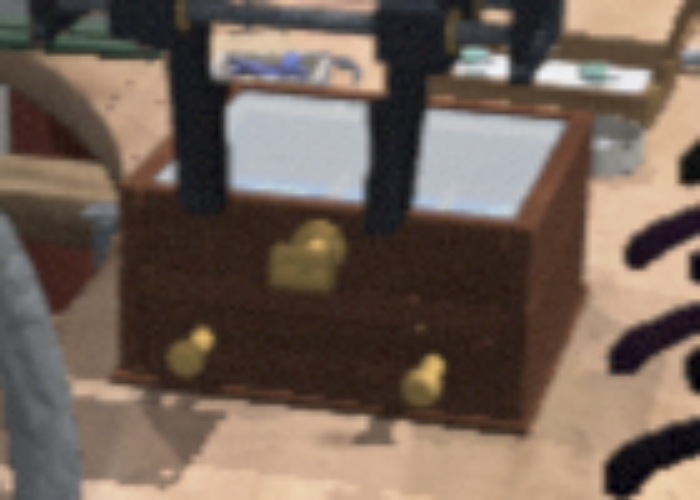

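The drawer is flush: the knob ends at (277.4,221.4) and (324.4,227.6) match the home prediction to about 1 px. The pull at (300.4,203.2) also matches its prediction.

Call:
{"name": "step_arm", "arguments": {
  "motion": [0.4,-3,-25,0,0,0,0,0.4,0,0,-22,0,0,0,0.4,0,0,-22,0,0,0,0.4,0,0,0,0,0,0,1,0,0,0,0,0,0,1,0,0,0,0,0,0,1,0,0,0,0,0,0,1,0,0,0,0,0,0],
  "squeeze": 20
}}

```text
t: 11.08
ee_pos: [0.5632, -0.228, 0.2185]
tool_rot: [0.002, 0.76, 0.65, 0.001]
contact_force: [6.7, 0.1, -1.1]
finger_gap: 0.0216
grasp_force: 20.0
```

Run:
```python
import numpy as np
r=.1747*1e3;p0=np.arctan2(16,174)
th=np.r_[np.linspace(0,.9,16),np.linspace(.9,1.32,11)[1:]]
h=r*np.cos(p0+th);z=r*np.sin(p0+th)
d=-np.diff(h);dz=np.diff(z)
for i in range(len(d)): print(f"{th[i+1]:.2f}: 1,{-.154*d[i]:.1f},{-.988*d[i]:.1f},{dz[i]:.1f},0,0,0,")
print("totals@.9",-.154*(h[0]-h[15]),-.988*(h[0]-h[15]),z[15]-z[0],"end",-.154*(h[0]-h[-1]),-.988*(h[0]-h[-1]),z[-1]-z[0])
```

```text
0.06: 1,-0.2,-1.3,10.4,0,0,0,
0.12: 1,-0.3,-1.9,10.3,0,0,0,
0.18: 1,-0.4,-2.5,10.2,0,0,0,
0.24: 1,-0.5,-3.1,10.0,0,0,0,
0.30: 1,-0.6,-3.7,9.8,0,0,0,
0.36: 1,-0.7,-4.2,9.6,0,0,0,
0.42: 1,-0.7,-4.8,9.3,0,0,0,
0.48: 1,-0.8,-5.3,9.0,0,0,0,
0.54: 1,-0.9,-5.9,8.6,0,0,0,
0.60: 1,-1.0,-6.4,8.3,0,0,0,
0.66: 1,-1.1,-6.8,7.9,0,0,0,
0.72: 1,-1.1,-7.3,7.4,0,0,0,
0.78: 1,-1.2,-7.7,7.0,0,0,0,
0.84: 1,-1.3,-8.1,6.5,0,0,0,
0.90: 1,-1.3,-8.5,6.0,0,0,0,
0.94: 1,-1.0,-6.1,3.9,0,0,0,
0.98: 1,-1.0,-6.3,3.6,0,0,0,
1.03: 1,-1.0,-6.4,3.3,0,0,0,
1.07: 1,-1.0,-6.6,3.1,0,0,0,
1.11: 1,-1.0,-6.7,2.8,0,0,0,
1.15: 1,-1.1,-6.8,2.5,0,0,0,
1.19: 1,-1.1,-6.9,2.2,0,0,0,
1.24: 1,-1.1,-7.0,1.9,0,0,0,
1.28: 1,-1.1,-7.1,1.6,0,0,0,
1.32: 1,-1.1,-7.1,1.3,0,0,0,
totals@.9 -12.067102523769305 -77.41751489275373 130.2192362096013 end -22.528409348758906 -144.5329119258039 156.49670239885162
```

Call:
{"name": "step_arm", "arguments": {
  "motion": [1,-0.2,-1.3,10.4,0,0,0,1,-0.3,-1.9,10.3,0,0,0,1,-0.4,-2.5,10.2,0,0,0,1,-0.5,-3.1,10,0,0,0,1,-0.6,-3.7,9.8,0,0,0,1,0,0,0,0,0,0],
  "squeeze": 20
}}

```text
t: 11.82
ee_pos: [0.5611, -0.2405, 0.2696]
tool_rot: [0.002, 0.76, 0.65, 0.001]
contact_force: [8.4, 0.9, -2.0]
finger_gap: 0.0217
grasp_force: 20.0
```

Call:
{"name": "step_arm", "arguments": {
  "motion": [1,-0.7,-4.2,9.6,0,0,0,1,-0.7,-4.8,9.3,0,0,0,1,-0.8,-5.3,9,0,0,0,1,-0.9,-5.9,8.6,0,0,0,1,-1,-6.4,8.3,0,0,0,1,-1.1,-6.8,7.9,0,0,0,1,-1.1,-7.3,7.4,0,0,0,1,-1.2,-7.7,7,0,0,0,1,-1.3,-8.1,6.5,0,0,0,1,-1.3,-8.5,6,0,0,0,1,0,0,0,0,0,0]
}}

```text
t: 13.2
ee_pos: [0.551, -0.3057, 0.3489]
tool_rot: [0.002, 0.76, 0.65, 0.001]
contact_force: [9.1, 0.6, -0.6]
finger_gap: 0.0214
grasp_force: 20.0
```

Call:
{"name": "step_arm", "arguments": {
  "motion": [1,-1,-6.1,3.9,0,0,0,1,-1,-6.3,3.6,0,0,0,1,-1,-6.4,3.3,0,0,0,1,-1,-6.6,3.1,0,0,0,1,-1,-6.7,2.8,0,0,0,1,-1.1,-6.8,2.5,0,0,0,1,-1.1,-6.9,2.2,0,0,0,1,-1.1,-7,1.9,0,0,0,1,-1,-6,1.3,0,0,0,1,-0.6,-4,0.8,0,0,0,1,0,0,0,0,0,0,1,0,0,0,0,0,0]
}}

```text
t: 14.7
ee_pos: [0.5412, -0.3679, 0.3743]
tool_rot: [0.002, 0.759, 0.651, 0.001]
contact_force: [9.3, -0.4, 1.6]
finger_gap: 0.022
grasp_force: 20.0
```

Run:
```python
from h import *
np.set_printoptions(precision=4,suppress=True)
S=viewer.grab_frame("side");s=read_state();print(s['t'],s['ee_pos'],s['finger_gap'],s['contact_force'],s['dq'],s['grasp_force'])
g=s['ee_pos'];C=np.array([.5465,-.3255]);ex=np.array([-.154,-.988])
h=.075-(g[:2]-C)@ex
print("lid angle est by h",np.arccos(h/.1747)-.0917, "by chord",2*np.arcsin(np.linalg.norm(g-[.5632,-.228,.2185])/2/.1747))
cv2.imwrite("pics/n7.png",cv2.resize(S[60:270,200:420],None,fx=2.8,fy=2.8)[:,:,::-1])
```

```text
14.75 [ 0.5413 -0.3679  0.3743] 0.021684302500923763 [ 9.3482 -0.417   1.7571] [ 0.0016 -0.001  -0.0001  0.0005  0.0001  0.0005] 19.997556544840336
lid angle est by h 1.2931221659595442 by chord 1.2935237041446377
```

View pics/n7.png

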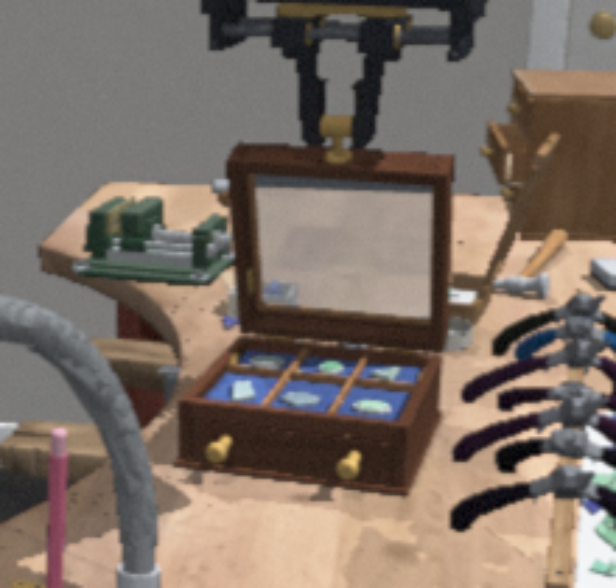

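The lid is held open by its pull at (337,128), the drawer is flush and the angle comes out at about 1.293 rad. A small nudge and then I'll hand in.

Call:
{"name": "step_arm", "arguments": {
  "motion": [1,-0.3,-2.3,0.5,0,0,0,1,-0.3,-2,0.4,0,0,0,1,0,0,0,0,0,0,1,0,0,0,0,0,0,1,0,0,0,0,0,0,1,0,0,0,0,0,0]
}}

```text
t: 15.5
ee_pos: [0.5406, -0.3722, 0.3751]
tool_rot: [0.002, 0.759, 0.651, 0.001]
contact_force: [8.1, -0.7, 1.3]
finger_gap: 0.0219
grasp_force: 20.0
```

Run:
```python
from h import *
from plant import job
s=read_state();g=s['ee_pos'];print(g,s['dq'].round(4),s['contact_force'],"angle",2*np.arcsin(np.linalg.norm(g-[.5632,-.228,.2185])/2/.1747))
print(job.close_job())
```

```text
[ 0.54064088 -0.37216899  0.37508548] [ 0.0005 -0.0025  0.0001 -0.0002 -0.0013  0.0001] [ 8.10882211 -0.69171091  1.34491314] angle 1.3186657523340495
the job is handed in; nothing more can be done
None
```

I put the rings in the drawer, pushed it fully home, and handed in with the gripper holding the lid still by its pull at about 1.32 rad (estimated from the arm's position). The stay and screwdriver were not touched; the hand-in returned no verdict.

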